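Switch on the mill at its guarded power switch

TASK

Switch on the mill's supply at the grey switch box: push up the red hinged guard from beneath its front lip with a finger and, while the finger keeps it up, push the toggle under it fully over to the side of the green spots. Then draw the finger out so that the guard drops shut over the switched toggle. Nothing needs to be gripped, and the jar, dropper bottle and weight standing round the box stay where they are.

Things in the scene. Friction and masses are not known exactly. Their poses are not given: they have to be found in the camera images.
- switch_box: grey power switch box, fixed, 75 x 120 x 55 mm high. Origin on the worktop straight below the toggle's pivot; x points to the back of the box, away from its open front where the guard's lip is, y to the green-spot (on) side, z up. Housing: x -30 to +45, y -60 to +60, top z = 55 mm. Two fixed dark ears carry the hinge at y = +-52, x +4 to +30, up to z = 114 mm; front and sides are open.
- guard (a joint): angle of the red guard flap, rad: 0 = shut, grows as its front lip rises, stop at 1.3. The flap is 96 mm wide (box y), 4 mm thick, runs level from the hinge to x = -10 and bends down there to the lip; below the lip it is open. Light (60 g), swings freely, no catch: it falls shut by its weight from every angle, so the finger must keep it up while the toggle is pushed.
- guard_lip (a point): middle of the underside of the guard's front lip, a rounded edge 96 mm wide. With the guard shut it lies at x = -15, z = 87 mm in the box frame, 32 mm above the housing top. About 35 mm from the hinge.
- guard_hinge (a point): middle of the guard's hinge pin, which runs along the box's y at x = +16, z = 105 mm in the box frame.
- toggle (a joint): angle of the toggle, rad: 0 = off, leaning 0.3 rad to the white-spot side (-y of the box); 0.6 = on, leaning 0.3 rad to the green-spot side (+y; end stop). It swings along the box's y, parallel to the guard's hinge. Moved by about 1.5 N at its tip; held by friction, stays where it is left.
- toggle_tip (a point): upper end of the steel toggle under the guard, a round bat handle 10 mm thick (7 mm at its foot), reaching 43 mm from its pivot. The pivot is at x = 0, y = 0, z = 55 mm in the box frame. Green spots on top and front of the housing at y = +28 mm mark the on side, white ones at y = -28 mm the off side.
- jar: small round sample jar with white lid, 52 mm diameter, 72 mm high, loose; origin at the centre of its underside. To be left alone.
- dropper: greyish clear dropper bottle with red pointed cap, 40 mm diameter, 106 mm high, loose; origin at the centre of its underside. To be left alone.
- weight: metal calibration weight with a knob, 27 mm diameter, 48 mm high, loose; origin at the centre of its underside. To be left alone.
There are look-alikes about, which are no part of the job. Of the things shaped like the switch_box, the grey one is meant.

How it is judged:
By the outcome, as a careful person would: the job done as asked, in the order asked, and still so for the second after the job is handed in, with the robot touching nothing.
It also fails if it takes over 32 s, if anything falls off the work surface, if the arm or the gripper's body presses on something with over 40 N, if the wrist force passes 120 N, or if a joint passes its speed limit or range.

ROBOT

A 7-joint arm with a two-finger parallel gripper is mounted at the origin on a cart in front of the work surface, level with it; the furniture and walls round the work are solid. World frame = base frame: x ahead of the robot, y to its left, z up, the work surface at z = 0. Lengths are in mm, angles in rad, forces in N, time in s.
With the tool pointing down it reaches from about 400 to 925 mm from the base axis. Payload 5.6 kg.
Tool frame: the origin (TCP) lies at the very end of the fingers, on their centre line; the grasp point (between the pads) lies 19 mm behind it; x points along the fingers, y is the direction in which the jaws open and shut, and the axes are right-handed (so a half turn about x gives the same grasp; the last joint's range is limited). The gripper opens to 85 mm and grips with 20 to 120 N. Pads are 22 mm wide; open, the fingers measure 114 mm over their backs; the gripper's body (76 mm by 85 mm) begins 54 mm behind the grasp point. The pads swing forward as they close: fully open they stand 13 mm farther back than shut.
Start: joints at [-0.043, 0.468, -0.012, 1.603, 0.006, 1.071, -0.056], TCP at [650.006, -0.043, 231.29] pointing down, gripper open.
Joint ranges: [-2.53, 2.53], [-0.31, 2.02], [-1.57, 1.55], [0.28, 2.44], [-1.29, 4.43], [0.15, 1.84], [-2.92, 2.92]. Speed limits (rad/s): [2.57, 2.57, 3.14, 3.14, 3.14, 3.14, 3.14].

INTERFACE

Orientations are given as a 3x3 rotation matrix whose columns are the frame's x, y, z axes.
In Python, from station import arm gives the robot as it stands.
- The arm moves only by the shell command python3 -m crank 'ROWS' [OPENING] [FORCE]. ROWS is JSON, a list of rows, each an object with "offset": the shift along the tool's x, y, z as a fraction of full scale, a list of three; "dr": the turn, a rotation vector about the tool's x, y, z as a fraction of full scale, a list of three. In form: [{"offset": [x, y, z], "dr": [ax, ay, az]}, ...]. A call has 1 to 20 rows; each row is the pose to reach, as a shift and turn from the pose measured when the call began, along the tool's axes at that moment; what a row does not reach only later rows make up. Full scale, the value 1, is 0.2 m for a shift and 45 degrees for a turn. A row lasts 1/10 s, in which the tool goes at most 50 mm and 8.59 degrees, less where a joint would pass 70% of its speed; a pose out of reach is approached as far as the arm can. A call with a number of a shift or a turn outside -1 to 1 is refused whole. A call with a gripper value outside its range is refused whole. OPENING is the finger opening in mm, from 0 to 85.4, set as the call begins (- or left out, the last holds). The fingers move at their own pace and stop on an object; FORCE is the grip in N (left out, the last holds). Time passes only in rows, so rows that repeat a pose let the fingers close. It gives the time, the measured TCP pose, the force and the opening at its end, in the units of the state.
- arm.sense(): the state, without advancing time (a new reading comes with each control period).
- arm.capture(name): name is "scene" or "side" or "wrist"; returns a dict with "pixels" (420x560x3 uint8, red, green, blue), "fx", "fy", "cx", "cy" (pixels), "view" (4x4, takes a point from world to camera coordinates); the wrist camera has in their place "hand_eye" (4x4, takes a point from camera to tool coordinates, whose origin is the TCP and whose axes are the tool frame's). Camera axes: x right, y down, z forward; pixel columns grow to the right and rows downward; lengths in mm; the calibration is good to about 2 mm. A picture is of the moment at which its call begins: read the wrist's pose just before it. There is no depth.
- arm.sign_off(): hands the job in, once; it reports no verdict.
Trained networks look in a picture, given as the dict that the camera call returned (one of the last four; its "shot" number tells which), for a name from the list of things; names that differ only in an ending like _2 or _b are one class to them, and where a whole thing is asked for, a point or a joint stands for the part that bears it (a point fixed in the world has none). Each returns a list of dicts, best first, with "confidence" (0 to 1); they miss things now and then, are a little off and sometimes report something else, mostly with a low value. They report only what shows in the picture. A call takes as long as a camera call. They do not tell look-alikes from the thing itself.
- arm.search_frame(query, picture): "pixel" ([column, row] in pixels, amid what is visible of it).
- arm.masks_of(query, picture): "region" (420x560 bool, what is visible of it) and "pixel" ([column, row] in pixels, amid what is visible of it).
The state is a dict: "time_s": time; "joint_positions": joint angles; "dq": joint speeds; "joint_efforts": joint torques, N m; "position": TCP position; "eef_rot": TCP orientation; "force": force on the tool from outside, world axes, zero at the start; "ft_torque": the same for the moment, N m; "grip_width": finger opening in mm.
Only numpy, scipy, OpenCV 4.12 (cv2) and the standard library are available. Lean on these libraries where they do the work, as an engineer would, in place of code of your own. Each camera call takes 0.05 s, during which the arm holds its last target.

## Working session

There is one attempt and no reset: what is moved stays moved. The work goes in short steps, Python scripts to look and compute and a shell command to move; the robot and the scene stay as the last step left them, time stands still between calls to the robot, and variables do not carry over. Pictures are saved under pics/ and viewed, and the job is handed in when it is done.

```bash
ls; mkdir -p pics; python3 - <<'E'
from station import arm
import cv2,numpy as np
s=arm.sense(); print(s['time_s'],s['position'],np.round(s['eef_rot'],3).tolist(),s['grip_width'],s['force'])
for n in ["scene","side","wrist"]:
    p=arm.capture(n); cv2.imwrite(f"pics/{n}0.png",p["pixels"][:,:,::-1])
    np.savez(f"pics/{n}0.npz",**{k:np.array(v) for k,v in p.items()})
    print(n,{k:(np.round(v,3).tolist() if k!='pixels' else 0) for k,v in p.items()})
    for q in ["switch_box","guard","toggle","guard_lip","toggle_tip","jar","dropper","weight"]:
        print(q,[(d['pixel'],round(d['confidence'],2)) for d in arm.search_frame(q,p)])
print(arm.sense()['time_s'])
E
```

```text
pics
0.0 [ 6.49421652e+02 -6.53087450e-02  2.30324174e+02] [[-0.002, 1.0, -0.0], [-0.0, -0.0, -1.0], [-1.0, -0.002, 0.0]] 85.33086013588773 [-0.13396738 -0.63168801 -0.05093773]
scene {'pixels': 0, 'fx': 517.146, 'fy': 517.146, 'cx': 283.156, 'cy': 212.947, 'view': [[-0.752, -0.659, 0.01, 364.44], [-0.397, 0.44, -0.805, 331.395], [0.526, -0.609, -0.593, 587.395], [0.0, 0.0, 0.0, 1.0]], 'shot': 1}
switch_box [([167.8, 256.0], 0.96), ([239.3, 324.2], 0.94), ([278.5, 218.0], 0.59), ([358.1, 291.8], 0.56)]
guard [([358.5, 273.0], 0.97), ([274.6, 195.1], 0.9), ([161.0, 239.1], 0.84), ([237.2, 298.3], 0.78)]
toggle [([278.4, 193.0], 0.54), ([356.0, 286.1], 0.48)]
guard_lip [([163.8, 232.8], 0.73), ([235.3, 298.4], 0.69), ([357.6, 272.4], 0.66)]
toggle_tip [([357.1, 288.6], 0.51)]
jar [([361.1, 224.8], 0.61)]
dropper [([197.8, 205.7], 0.88)]
weight [([302.0, 187.1], 0.56)]
side {'pixels': 0, 'fx': 470.343, 'fy': 470.343, 'cx': 273.009, 'cy': 220.403, 'view': [[0.967, -0.255, -0.008, -554.335], [-0.096, -0.335, -0.937, 121.152], [0.236, 0.907, -0.348, 945.067], [0.0, 0.0, 0.0, 1.0]], 'shot':
[... 500 characters left out ...]
1.3], 0.7)]
dropper [([298.2, 249.3], 0.27)]
weight [([332.9, 282.8], 0.6)]
wrist {'pixels': 0, 'fx': 293.308, 'fy': 293.308, 'cx': 279.877, 'cy': 208.287, 'hand_eye': [[0.001, -0.279, 0.96, -141.746], [1.0, 0.001, -0.0, 1.065], [-0.001, 0.96, 0.279, -70.829], [0.0, 0.0, 0.0, 1.0]], 'shot': 3}
switch_box [([56.5, 221.2], 0.95), ([239.4, 276.1], 0.86), ([99.7, 84.0], 0.75), ([290.0, 102.0], 0.57)]
guard [([286.3, 92.8], 0.95), ([63.8, 68.2], 0.88), ([234.9, 292.6], 0.79), ([22.5, 231.3], 0.7)]
toggle []
guard_lip [([289.7, 93.3], 0.85), ([23.7, 232.6], 0.74), ([66.4, 71.4], 0.61), ([228.9, 294.9], 0.6)]
toggle_tip []
jar []
dropper [([352.0, 218.3], 0.64)]
weight [([269.3, 333.7], 0.77)]
1.35
```

View pics/scene0.png

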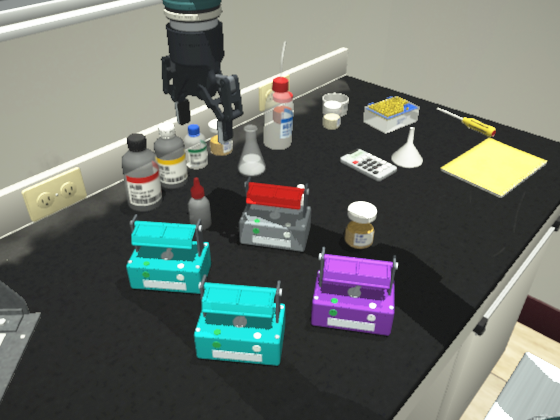

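View pics/side0.png

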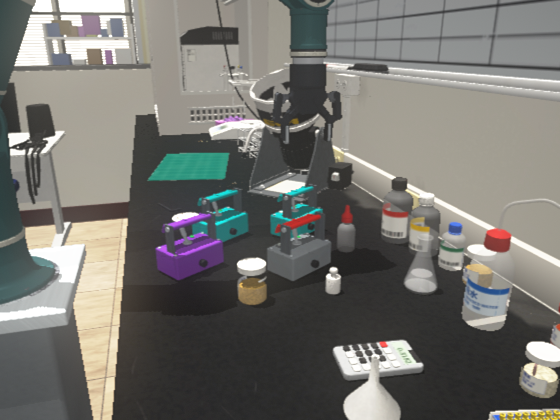

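View pics/wrist0.png

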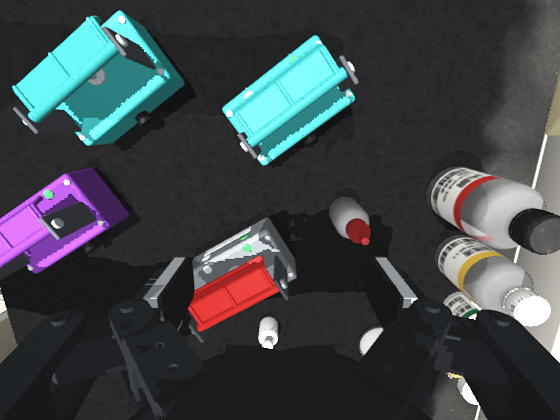

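Things shaped like the switch box in the scene picture: cyan (168,256), cyan (239,324), purple (358,292) and grey (278,218). The grey one with the red guard is meant; its front, with the lip, faces the scene camera. I'll check it in close crops.

```bash
python3 - <<'E'
import cv2,numpy as np
for n,(x0,y0,w,h) in dict(scene=(225,165,110,90),side=(255,195,100,90),wrist=(170,200,150,140)).items():
    d=np.load(f"pics/{n}0.npz"); 
    im=d['pixels'][y0:y0+h,x0:x0+w,::-1]
    k=min(800//w,600//h); im=cv2.resize(im,None,fx=k,fy=k,interpolation=cv2.INTER_CUBIC)
    for i in range(0,w,10): cv2.putText(im,str(x0+i),(i*k,10),0,.35,(0,255,255)); cv2.line(im,(i*k,0),(i*k,im.shape[0]),(90,90,0),1)
    for i in range(0,h,10): cv2.putText(im,str(y0+i),(0,i*k+10),0,.35,(0,255,255)); cv2.line(im,(0,i*k),(im.shape[1],i*k),(90,90,0),1)
    cv2.imwrite(f"pics/{n}0c.png",im); print(im.shape)
    if n!='wrist': V=d['view']; print(n,-V[:3,:3].T@V[:3,3])
E
```

```text
(540, 660, 3)
scene [ 96.54802047 452.31924415 611.35762868]
(540, 600, 3)
side [ 324.10132333 -958.04331883  438.43871705]
(560, 600, 3)
```

View pics/scene0c.png

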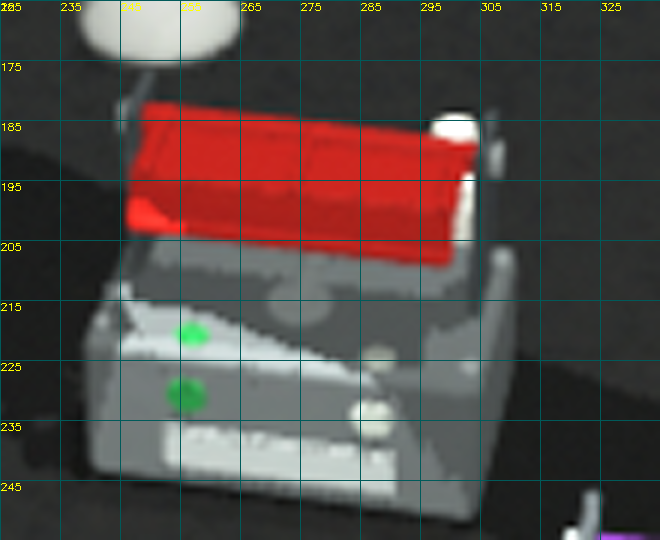

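View pics/side0c.png

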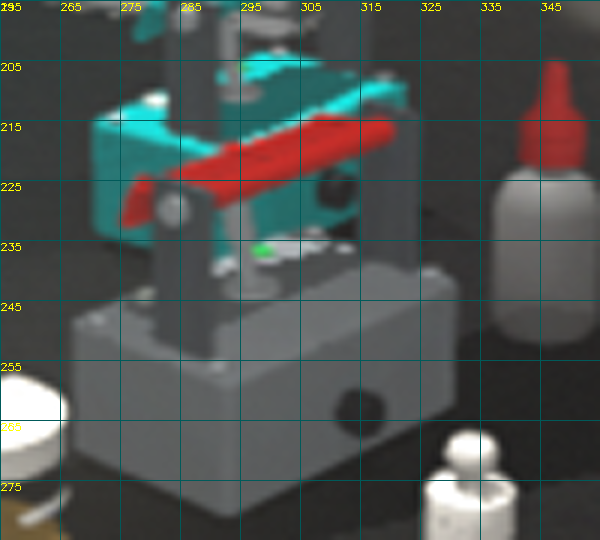

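View pics/wrist0c.png

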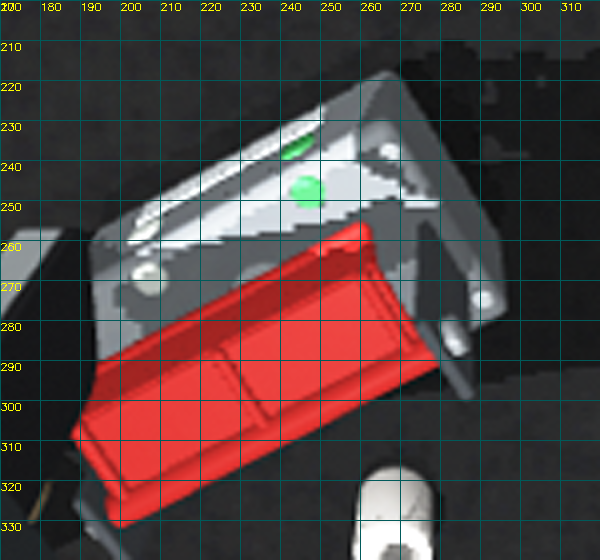

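```bash
cat > h.py <<'E'
import numpy as np
from scipy.optimize import least_squares
def cam(n,tag='0',R=None,p=None):
    d=np.load(f"pics/{n}{tag}.npz")
    if n=='wrist':
        T=np.eye(4);T[:3,:3]=R;T[:3,3]=p
        V=np.linalg.inv(T@d['hand_eye'])
    else: V=d['view']
    return V,float(d['fx']),float(d['fy']),float(d['cx']),float(d['cy'])
def proj(c,P):
    V,fx,fy,cx,cy=c; q=V[:3,:3]@np.asarray(P,float)+V[:3,3]
    return np.array([fx*q[0]/q[2]+cx,fy*q[1]/q[2]+cy])
def box(X,Y,yaw,p):
    c,s=np.cos(yaw),np.sin(yaw); return np.array([X+c*p[0]-s*p[1],Y+s*p[0]+c*p[1],p[2]])
E
cat > fit.py <<'E'
from h import *
R=np.array([[-0.002,1,0],[0,0,-1],[-1,-0.002,0]]);p=[649.4,-.07,230.3]
C={n:cam(n,R=R,p=p) for n in ['scene','side','wrist']}
def pts(a,b):
    return [('scene',(257,220.8),(a,28,55)),('scene',(288,224.7),(a,-28,55)),('scene',(256,230.8),(-30,28,b)),('scene',(287.2,234.7),(-30,-28,b)),
 ('scene',(240.3,243.3),(-30,60,0)),('scene',(304.2,251.3),(-30,-60,0)),('scene',(246.2,203),(-15,48,87)),('scene',(300,209.3),(-15,-48,87)),
 ('side',(293,281.2),(45,-60,0)),('side',(267,270.8),(-30,-60,0)),('side',(330.8,261.7),(45,60,0)),('side',(293,258.7),(45,-60,55)),('side',(330.5,242),(45,60,55)),('side',(284,230),(16,-57,105)),
 ('wrist',(246.5,247.5),(a,28,55)),('wrist',(207.5,269.5),(a,-28,55)),('wrist',(283.7,284.5),(16,57,105))]
def res(v,full=False):
    X,Y,w,a,b=v
    r=[proj(C[n],box(X,Y,w,q))-np.array(u) for n,u,q in pts(a,b)]
    return r if full else np.concatenate(r)
best=None
for w0 in np.arange(-3,3.2,.5):
    s=least_squares(res,[600,0,w0,-20,30],loss='soft_l1')
    if best is None or s.cost<best.cost: best=s
print(best.x,best.cost)
for (n,u,q),r in zip(pts(0,0),res(best.x,True)): print(n,u,q,np.round(r,1))
E
python3 fit.py
```

```text
[ 597.14967152 -103.66265051   -1.03405795  -22.22212291   38.30764544] 11.190126087912521
scene (257, 220.8) (0, 28, 55) [-0.4 -0. ]
scene (288, 224.7) (0, -28, 55) [-0.4 -0.1]
scene (256, 230.8) (-30, 28, 0) [-0.2  0. ]
scene (287.2, 234.7) (-30, -28, 0) [-0.5 -0. ]
scene (240.3, 243.3) (-30, 60, 0) [-1.1  1.8]
scene (304.2, 251.3) (-30, -60, 0) [-0.3  2.1]
scene (246.2, 203) (-15, 48, 87) [-0.2 -0.5]
scene (300, 209.3) (-15, -48, 87) [ 0.  -0.5]
side (293, 281.2) (45, -60, 0) [0.2 2.7]
side (267, 270.8) (-30, -60, 0) [-0.7  1.2]
side (330.8, 261.7) (45, 60, 0) [0.2 2.9]
side (293, 258.7) (45, -60, 55) [ 0.4 -0.2]
side (330.5, 242) (45, 60, 55) [ 1.4 -1.2]
side (284, 230) (16, -57, 105) [-0.5  0. ]
wrist (246.5, 247.5) (0, 28, 55) [-0.9  0.7]
wrist (207.5, 269.5) (0, -28, 55) [-1.2  0.6]
wrist (283.7, 284.5) (16, 57, 105) [ 0.2 -0.1]
```

```bash
cat >> h.py <<'E'
X,Y,W=597.1,-103.7,-1.034
bx=np.array([np.cos(W),np.sin(W),0]); by=np.array([-np.sin(W),np.cos(W),0]); bz=np.array([0,0,1.])
def Rt(deg):
    P=np.radians(deg); a=np.cos(P)*bx-np.sin(P)*bz; z=-by; y=np.cross(z,a); return np.c_[a,y,z]
def inbox(p): d=np.asarray(p)-[X,Y,0]; return np.array([d@bx,d@by,d[2]])
def plan(tcp_box,deg,s):
    from scipy.spatial.transform import Rotation as Ro
    R=np.array(s['eef_rot']);p=np.array(s['position'])
    off=R.T@(box(X,Y,W,tcp_box)-p)/200; dr=Ro.from_matrix(R.T@Rt(deg)).as_rotvec(degrees=True)/45
    return np.round(off,4),np.round(dr,4)
def report(s):
    R=np.array(s['eef_rot'])
    print('t',round(s['time_s'],2),'box',np.round(inbox(s['position']),1),'a',np.round([R[:,0]@bx,R[:,0]@by,R[:,0]@bz],3),'z',np.round([R[:,2]@bx,R[:,2]@by,R[:,2]@bz],3),
     'Fbox',np.round([np.dot(s['force'],bx),np.dot(s['force'],by),s['force'][2]],1),'q',np.round(s['joint_positions'],2),'g',round(s['grip_width'],1))
E
python3 - <<'E'
from h import *
from station import arm
def tri(u1,u2,n1='scene',n2='side'):
    C=[cam(n1),cam(n2)]
    f=lambda P:np.r_[proj(C[0],P)-u1,proj(C[1],P)-u2]
    s=least_squares(f,[600,-100,50]); return s.x,np.abs(s.fun).max()
for n,a,b in [('jar',(361,225),(253,281)),('dropper',(198,206),(346,229)),('weight',(302,187.1),(333,283))]:
    P,e=tri(a,b); print(n,P.round(),'box',inbox(P).round(),round(e,1))
s=arm.sense();report(s)
print(plan((-81,-33,148),55,s))
E
```

```text
jar [ 480. -208.   36.] box [  29. -154.   36.] 0.8
dropper [733. -39.  46.] box [ 14. 150.  46.] 0.7
weight [ 632. -233.   29.] box [129. -36.  29.] 3.2
t 1.35 box [-62.   98.5 231.3] a [ 0.  0. -1.] z [ 0.859 -0.511  0.   ] Fbox [ 0.4 -0.6  0.2] q [-0.04  0.47 -0.01  1.6   0.01  1.07 -0.06] g 85.3
(array([ 0.4165, -0.6133,  0.2548]), array([ 1.2738, -0.4016,  0.7064]))
```

```bash
python3 -m crank '[{"offset":[0.1,-0.2,0.1],"dr":[0.2,-0.06,0.11]},{"offset":[0.15,-0.4,0.2],"dr":[0.4,-0.12,0.22]},{"offset":[0.2,-0.6,0.25],"dr":[0.64,-0.2,0.35]},{"offset":[0.2,-0.6,0.25],"dr":[0.64,-0.2,0.35]},{"offset":[0.2,-0.6,0.25],"dr":[0.64,-0.2,0.35]},{"offset":[0.2,-0.6,0.25],"dr":[0.64,-0.2,0.35]}]' 0 20; python3 - <<'E'
from h import *
from station import arm
s=arm.sense();report(s)
print(plan((-81,-33,148),55,s))
E
```

```text
time_s: 1.95
position: [529.5, -49.1, 191.4]
eef_rot: [[0.221, 0.842, -0.493], [-0.215, -0.451, -0.866], [-0.951, 0.297, 0.081]]
force: [-0.3, -0.8, -0.1]
grip_width: 0.1
t 1.95 box [-81.5 -30.1 191.4] a [ 0.297  0.08  -0.951] z [ 0.492 -0.867  0.081] Fbox [ 0.6 -0.7 -0.1] q [-0.28  0.22  0.19  2.11  0.34  0.63 -0.86] g 0.1
(array([ 0.2063, -0.0697, -0.0038]), array([ 0.6366, -0.2005,  0.3564]))
```

```bash
python3 -m crank '[{"offset":[0.07,-0.02,0],"dr":[0.21,-0.07,0.12]},{"offset":[0.14,-0.04,0],"dr":[0.42,-0.14,0.24]},{"offset":[0.2,-0.07,0],"dr":[0.64,-0.2,0.36]},{"offset":[0.2,-0.07,0],"dr":[0.64,-0.2,0.36]},{"offset":[0.2,-0.07,0],"dr":[0.64,-0.2,0.36]},{"offset":[0.2,-0.07,0],"dr":[0.64,-0.2,0.36]},{"offset":[0.2,-0.07,0],"dr":[0.64,-0.2,0.36]}]'; python3 - <<'E'
from h import *
from station import arm
import cv2
s=arm.sense();report(s)
for n in ['wrist','side','scene']:
    p=arm.capture(n); cv2.imwrite(f"pics/{n}1.png",p["pixels"][:,:,::-1])
    np.savez(f"pics/{n}1.npz",**{k:np.array(v) for k,v in p.items()},R=s['eef_rot'],p=s['position'])
print(plan((-24,-33,66),55,s))
E
```

```text
time_s: 2.65
position: [527.2, -50.3, 148.8]
eef_rot: [[0.295, 0.418, -0.859], [-0.494, -0.703, -0.512], [-0.818, 0.576, -0.001]]
force: [0.8, -0.1, -0.0]
grip_width: 0.1
t 2.65 box [-81.7 -32.8 148.8] a [ 0.576  0.001 -0.818] z [ 0.001 -1.    -0.001] Fbox [ 0.5  0.6 -0. ] q [-0.71  0.37  0.47  2.22  0.83  0.59 -2.02] g 0.1
(array([ 0.5045, -0.0027,  0.0016]), array([ 0.0001, -0.001 , -0.0035]))
```

View pics/wrist1.png

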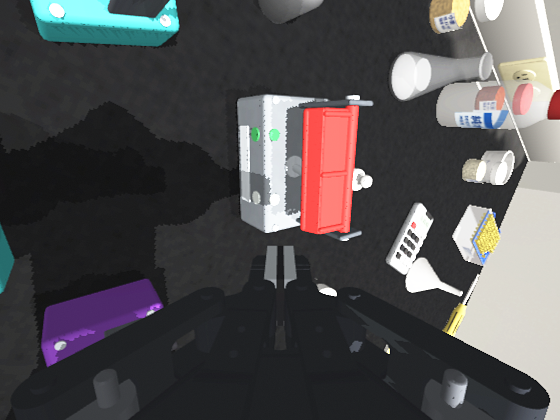

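View pics/scene1.png

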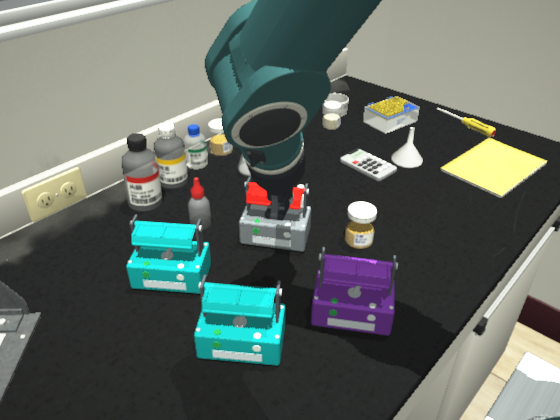

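View pics/side1.png

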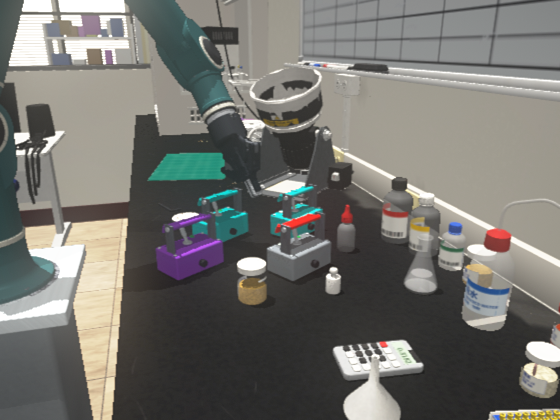

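The wrist picture shows the grey box and red guard at (300,165), with green spots at (255,134) and (274,134). The closed fingers point in from the front at (281,247), and the side view shows the wrist clear of everything. Checking the fit against this new view:

```bash
python3 - <<'E'
from h import *
import cv2
d=np.load('pics/wrist1.npz'); C=cam('wrist','1',d['R'],d['p'])
for q in [(-22.2,28,55),(-22.2,-28,55),(-30,28,38.3),(-30,-28,38.3),(16,57,105),(16,-57,105),(-15,48,87),(-15,-48,87)]: print(q,proj(C,box(X,Y,W,q)).round(1))
x0,y0=225,80
im=cv2.resize(d['pixels'][y0:y0+210,x0:x0+160,::-1],None,fx=3.75,fy=2.8*3.75/3.75,interpolation=cv2.INTER_CUBIC)
im=cv2.resize(d['pixels'][y0:y0+200,x0:x0+160,::-1],None,fx=3,fy=3,interpolation=cv2.INTER_CUBIC)
for q in [(-22.2,28,55),(-22.2,-28,55),(-30,28,38.3),(-30,-28,38.3),(16,57,105),(16,-57,105),(-15,48,87),(-15,-48,87)]:
    u=(proj(C,box(X,Y,W,q))-[x0,y0]+.5)*3; cv2.circle(im,tuple(int(v) for v in u),4,(0,255,255),1)
cv2.imwrite('pics/w1c.png',im)
E
```

```text
(-22.2, 28, 55) [273.5 136.8]
(-22.2, -28, 55) [273.8 201.5]
(-30, 28, 38.3) [255.3 136.3]
(-30, -28, 38.3) [256.7 198.9]
(16, 57, 105) [353.1  98.1]
(16, -57, 105) [343.7 240. ]
(-15, 48, 87) [305.3 110.6]
(-15, -48, 87) [302.4 231.4]
```

View pics/w1c.png

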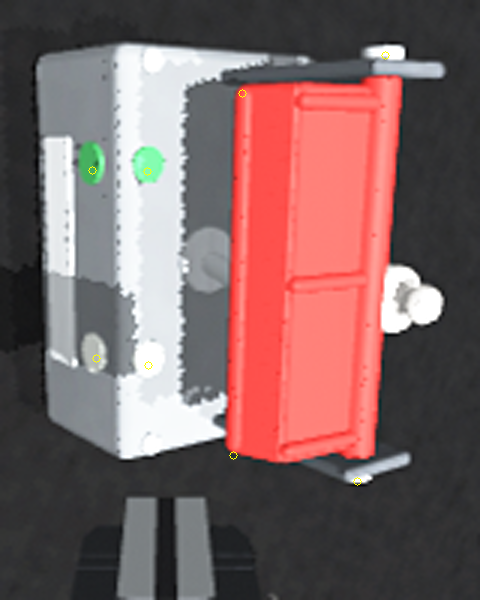

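```bash
python3 -m crank '[{"offset":[0.1,0,0],"dr":[0,0,0]},{"offset":[0.2,0,0],"dr":[0,0,0]},{"offset":[0.3,0,0],"dr":[0,0,0]},{"offset":[0.38,0,0],"dr":[0,0,0]},{"offset":[0.44,0,0],"dr":[0,0,0]},{"offset":[0.48,0,0],"dr":[0,0,0]},{"offset":[0.49,0,0],"dr":[0,0,0]},{"offset":[0.49,0,0],"dr":[0,0,0]}]'; cat > look.py <<'E'
import sys,cv2
from h import *
from station import arm
tag=sys.argv[1]
s=arm.sense();report(s)
ims=[]
for n,(x0,y0,w,h) in dict(wrist=(200,60,200,220),side=(230,170,120,132)).items():
    p=arm.capture(n); np.savez(f"pics/{n}{tag}.npz",**{k:np.array(v) for k,v in p.items()},R=s['eef_rot'],p=s['position'])
    ims.append(cv2.resize(p['pixels'][y0:y0+h,x0:x0+w,::-1],(400,440),interpolation=cv2.INTER_CUBIC))
cv2.imwrite(f'pics/l{tag}.png',np.hstack(ims))
E
python3 look.py 2
```

```text
time_s: 3.6
position: [556.0, -100.5, 69.5]
eef_rot: [[0.294, 0.415, -0.861], [-0.494, -0.705, -0.509], [-0.818, 0.575, -0.002]]
force: [0.6, -0.2, -0.1]
grip_width: -0.2
t 3.6 box [-23.8 -33.7  69.5] a [ 0.575  0.    -0.818] z [-0.003 -1.    -0.002] Fbox [ 0.5  0.4 -0.1] q [-0.64  0.6   0.55  2.2   0.95  0.34 -2.13] g -0.2
```

View pics/l2.png

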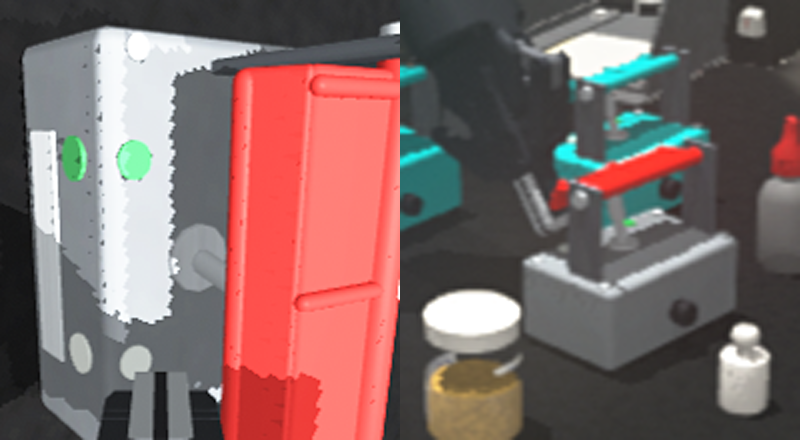

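```bash
python3 -m crank '[{"offset":[0.005,0.015,0],"dr":[0,0,0]},{"offset":[0.01,0.03,0],"dr":[0,0,0]},{"offset":[0.015,0.05,0],"dr":[0,0,0]},{"offset":[0.02,0.07,0],"dr":[0,0,0]},{"offset":[0.025,0.09,0],"dr":[0,0,0]},{"offset":[0.03,0.11,0],"dr":[0,0,0]},{"offset":[0.03,0.11,0],"dr":[0,0,0]},{"offset":[0.03,0.11,0],"dr":[0,0,0]}]'; python3 look.py 3
```

```text
time_s: 4.5
position: [559.1, -103.0, 69.1]
eef_rot: [[0.292, 0.435, -0.852], [-0.474, -0.708, -0.524], [-0.831, 0.556, -0.001]]
force: [-36.0, 42.9, 0.8]
grip_width: -0.2
t 4.5 box [-20.  -32.3  69.1] a [ 0.556  0.009 -0.831] z [ 0.015 -1.    -0.001] Fbox [-55.3  -9.    0.8] q [-0.59  0.58  0.52  2.19  0.94  0.33 -2.08] g -0.2
```

View pics/l3.png

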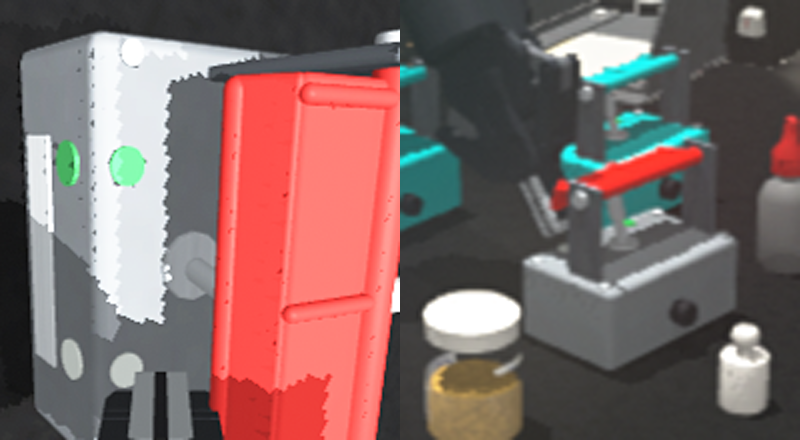

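The finger jammed on the lip at 55 N, mostly horizontal. A 55° surface pushed inward gets almost no leverage on the lip at this hinge geometry. I'll back off, flatten the pitch to about 42°, put the tip corner under the lip and follow the lip's arc upward.

```bash
python3 -m crank '[{"offset":[-0.02,-0.03,0],"dr":[0,0,0]},{"offset":[-0.06,-0.06,0],"dr":[0,0,0]},{"offset":[-0.1,-0.08,0],"dr":[0,0,0]},{"offset":[-0.12,-0.08,0],"dr":[0,0,0]}]'; python3 - <<'E'
from h import *
from station import arm
s=arm.sense();report(s)
for P in (45,42,40): print(plan((-55,-33,95),P,s))
E
```

```text
time_s: 5.0
position: [545.9, -80.4, 81.4]
eef_rot: [[0.294, 0.433, -0.852], [-0.474, -0.708, -0.523], [-0.83, 0.557, -0.002]]
force: [-0.1, 0.8, 0.6]
grip_width: 0.1
t 5.0 box [-46.2 -32.1  81.4] a [ 0.557  0.01  -0.83 ] z [ 0.014 -1.    -0.002] Fbox [-0.7  0.3  0.6] q [-0.64  0.54  0.51  2.21  0.92  0.38 -2.09] g 0.1
(array([-0.081 ,  0.0014,  0.0039]), array([ 0.012 , -0.0139,  0.2471]))
(array([-0.081 ,  0.0014,  0.0039]), array([ 0.0116, -0.0142,  0.3138]))
(array([-0.081 ,  0.0014,  0.0039]), array([ 0.0114, -0.0144,  0.3582]))
```

```bash
python3 -m crank '[{"offset":[-0.04,0,0],"dr":[0,0,0.1]},{"offset":[-0.08,0,0],"dr":[0.01,-0.01,0.2]},{"offset":[-0.08,0,0],"dr":[0.01,-0.01,0.31]},{"offset":[-0.08,0,0],"dr":[0.01,-0.01,0.31]},{"offset":[-0.08,0,0],"dr":[0.01,-0.01,0.31]}]'; python3 - <<'E'
from h import *
from station import arm
s=arm.sense();report(s)
for P in (42,): print(plan((-35,-33,68),P,s),plan((-22,-33,70),P,s))
E
```

```text
time_s: 5.5
position: [541.7, -73.1, 95.1]
eef_rot: [[0.382, 0.344, -0.858], [-0.635, -0.576, -0.514], [-0.671, 0.741, -0.001]]
force: [0.2, -0.1, 0.8]
grip_width: -0.3
t 5.5 box [-54.6 -31.9  95.1] a [ 0.741  0.003 -0.671] z [ 0.003 -1.    -0.001] Fbox [0.2 0.1 0.8] q [-0.97  0.69  0.74  2.27  1.15  0.42 -2.51] g -0.3
(array([ 0.1638, -0.0346,  0.0058]), array([ 0.0017, -0.004 ,  0.0037])) (array([0.2053, 0.0165, 0.006 ]), array([ 0.0017, -0.004 ,  0.0037]))
```

```bash
python3 -m crank '[{"offset":[0.06,-0.012,0],"dr":[0,0,0]},{"offset":[0.12,-0.025,0],"dr":[0,0,0]},{"offset":[0.165,-0.035,0.005],"dr":[0,0,0]},{"offset":[0.165,-0.035,0.005],"dr":[0,0,0]},{"offset":[0.18,-0.018,0.005],"dr":[0,0,0]},{"offset":[0.195,0,0.005],"dr":[0,0,0]},{"offset":[0.205,0.012,0.005],"dr":[0,0,0]},{"offset":[0.205,0.012,0.005],"dr":[0,0,0]}]'; python3 look.py 4; python3 - <<'E'
from h import *
from station import arm
s=arm.sense()
# lip arc targets: corner = hinge + 35.8*(cos,sin)(phi) + inset along +x
n=14.5*np.array([np.sin(np.radians(42)),np.cos(np.radians(42))])
for th in (0,.15,.3,.45,.6,.75,.9,1.0):
    ph=np.radians(210)-th; c=np.array([16,105])+35.8*np.array([np.cos(ph),np.sin(ph)])
    # corner 4 mm further along finger axis
    t=c+4*np.array([.743,-.669])-n
    print(th,t.round(1),plan((t[0],-33,t[1]),42,s)[0])
E
```

```text
time_s: 6.3
position: [557.6, -101.6, 69.9]
eef_rot: [[0.382, 0.343, -0.858], [-0.635, -0.577, -0.513], [-0.671, 0.741, -0.002]]
force: [0.3, 0.2, -0.2]
grip_width: 0.0
t 6.3 box [-22.  -32.8  69.9] a [ 0.741  0.003 -0.671] z [ 0.002 -1.    -0.002] Fbox [-0.1  0.3 -0.2] q [-0.93  0.79  0.79  2.25  1.26  0.3  -2.61] g 0.0
0 [-21.7  73.6] [-0.0105  0.0184  0.0014]
0.15 [-24.1  78.5] [-0.0354  0.0285  0.0013]
0.3 [-25.6  83.6] [-0.0584  0.0422  0.0012]
0.45 [-26.4  88.9] [-0.0792  0.0592  0.0012]
0.6 [-26.4  94.3] [-0.0972  0.0791  0.0011]
0.75 [-25.6  99.6] [-0.112   0.1015  0.0011]
0.9 [-24.  104.7] [-0.1233  0.1258  0.0011]
1.0 [-22.5 108. ] [-0.1287  0.1429  0.0011]
```

View pics/l4.png

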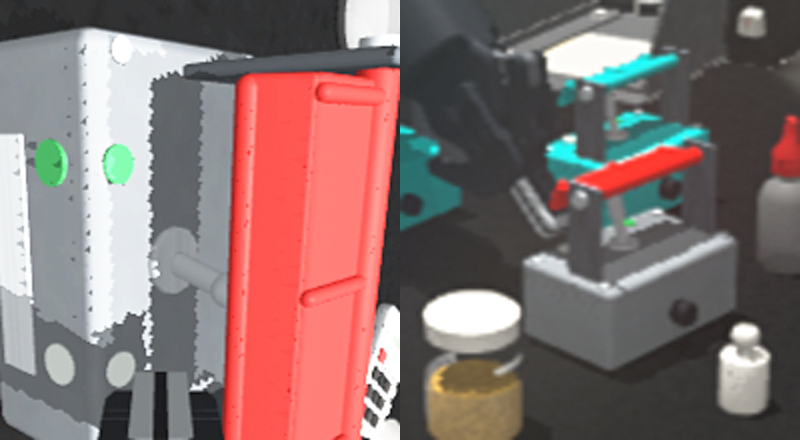

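```bash
python3 -m crank '[{"offset":[-0.005,0.018,0],"dr":[0,0,0]},{"offset":[-0.018,0.024,0],"dr":[0,0,0]},{"offset":[-0.03,0.029,0],"dr":[0,0,0]},{"offset":[-0.042,0.036,0],"dr":[0,0,0]},{"offset":[-0.054,0.043,0],"dr":[0,0,0]},{"offset":[-0.065,0.052,0],"dr":[0,0,0]},{"offset":[-0.075,0.06,0],"dr":[0,0,0]},{"offset":[-0.075,0.06,0],"dr":[0,0,0]}]'; python3 look.py 5
```

```text
time_s: 7.2
position: [555.9, -98.3, 88.8]
eef_rot: [[0.382, 0.344, -0.858], [-0.635, -0.577, -0.514], [-0.671, 0.741, -0.002]]
force: [0.4, -0.1, -0.4]
grip_width: -0.4
t 7.2 box [-25.7 -32.6  88.8] a [ 0.741  0.004 -0.671] z [ 0.003 -1.    -0.002] Fbox [ 0.3  0.3 -0.4] q [-0.92  0.73  0.77  2.25  1.21  0.36 -2.54] g -0.4
```

View pics/l5.png

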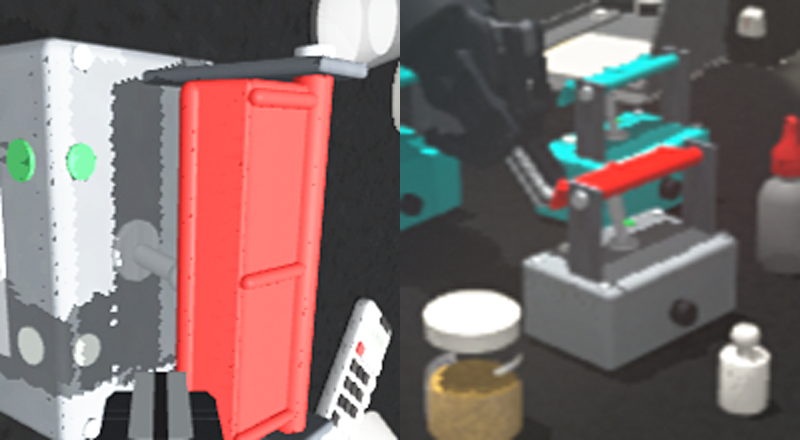

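The side and wrist views show the guard still shut and the finger in front of it. The tip is only about 18 mm thick across the jaws, with a wider knuckle 18 mm back, so that knuckle is what jammed earlier. I'll draw back and roll 90°, so the 22 mm pad side faces the lip with no step across the pitch plane.

```bash
cat >> h.py <<'E'
def Rt(deg):
    P=np.radians(deg); a=np.cos(P)*bx-np.sin(P)*bz; y=by; z=np.cross(a,y); return np.c_[a,y,z]
E
python3 -m crank '[{"offset":[-0.1,0,0],"dr":[0,0,0]},{"offset":[-0.2,0,0],"dr":[-0.19,0,0]},{"offset":[-0.25,0,0],"dr":[-0.38,0,0]},{"offset":[-0.25,0,0],"dr":[-0.57,0,0]},{"offset":[-0.25,0,0],"dr":[-0.76,0,0]},{"offset":[-0.25,0,0],"dr":[-1,0,0]},{"offset":[-0.25,0,0],"dr":[-1,0,0]}]'; python3 - <<'E'
from h import *
from station import arm
s=arm.sense();report(s)
for P in (42,36): print(plan((-62,-33,115),P,s))
E
```

```text
time_s: 8.0
position: [536.6, -66.7, 122.0]
eef_rot: [[0.382, 0.851, -0.36], [-0.635, -0.042, -0.771], [-0.672, 0.523, 0.525]]
force: [-1.0, 0.5, -0.1]
grip_width: -0.1
t 8.0 box [-62.7 -33.1 122. ] a [ 0.741  0.003 -0.672] z [ 0.479 -0.704  0.525] Fbox [-0.9 -0.6 -0.1] q [-0.87  0.56  0.59  2.27  1.18  0.57 -1.7 ] g -0.1
(array([ 0.0262, -0.0165, -0.0169]), array([-0.9941, -0.0058, -0.0022]))
(array([ 0.0262, -0.0165, -0.0169]), array([-0.9933, -0.1323,  0.0498]))
```

```bash
python3 -m crank '[{"offset":[0,0,0],"dr":[-0.19,-0.02,0.01]},{"offset":[0,0,0],"dr":[-0.38,-0.05,0.02]},{"offset":[0,0,0],"dr":[-0.57,-0.07,0.03]},{"offset":[0.01,-0.01,-0.01],"dr":[-0.76,-0.1,0.04]},{"offset":[0.02,-0.02,-0.02],"dr":[-0.99,-0.13,0.05]},{"offset":[0.02,-0.02,-0.02],"dr":[-0.99,-0.13,0.05]},{"offset":[0.02,-0.02,-0.02],"dr":[-0.99,-0.13,0.05]}]'; python3 look.py 6;  python3 - <<'E'
from h import *
from station import arm
import cv2
p=np.load('pics/wrist6.npz')['pixels']; cv2.imwrite('pics/w6.png',p[:,:,::-1])
s=arm.sense()
for P in (36,): print(plan((-40,-33,72),P,s),plan((-24,-33,71),P,s))
E
```

```text
time_s: 8.7
position: [536.0, -66.2, 115.0]
eef_rot: [[0.413, 0.86, 0.298], [-0.694, 0.509, -0.508], [-0.589, 0.003, 0.808]]
force: [0.2, -0.3, 0.0]
grip_width: -0.0
t 8.7 box [-63.5 -33.3 115. ] a [ 0.808  0.    -0.589] z [ 0.589 -0.004  0.808] Fbox [0.4 0.1 0. ] q [-0.86  0.62  0.52  2.27  1.31  0.67 -1.12] g -0.0
(array([ 2.219e-01, -1.000e-04, -1.065e-01]), array([-0.0069, -0.0019, -0.0004])) (array([ 2.895e-01,  1.000e-04, -6.340e-02]), array([-0.0069, -0.0019, -0.0004]))
```

View pics/w6.png

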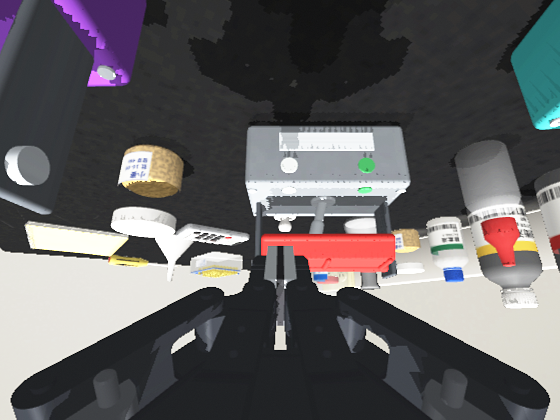

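View pics/l6.png

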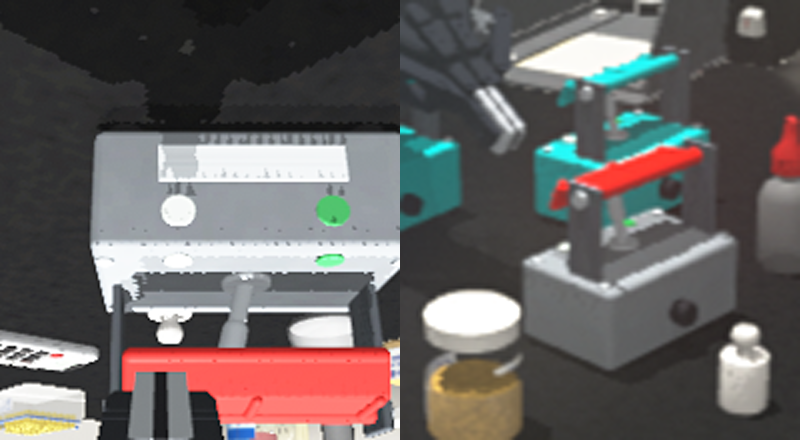

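```bash
python3 - <<'E'
from h import *
def tri(u1,u2):
    C=[cam('scene'),cam('side')]
    f=lambda P:np.r_[proj(C[0],P)-u1,proj(C[1],P)-u2]
    s=least_squares(f,[600,-100,50]); return s.x,np.abs(s.fun).max()
for n,a,b in [('purpleguard',(358.5,273),(189,221.3)),('cyanA',(161,239),(298.7,191.4)),('cyanB',(237.2,298.3),(220,194.8))]:
    P,e=tri(a,b); print(n,P.round(),'box',inbox(P).round(),round(e,1))
E
```

```text
purpleguard [379. -39.  98.] box [-167. -155.   98.] 3.3
cyanA [659.  99.  94.] box [-143.  157.   94.] 3.2
cyanB [469. 116. 101.] box [-255.    2.  101.] 1.9
```

```bash
python3 - <<'E'
from h import *
from station import arm
s=arm.sense()
for t in [(-30,-33,90),(-30,-33,70),(-16,-33,69.5)]: print(t,plan(t,36,s)[0])
E
```

```text
(-30, -33, 90) [ 0.2093  0.0005 -0.0043]
(-30, -33, 70) [ 0.2682  0.     -0.0851]
(-16, -33, 69.5) [ 3.262e-01  2.000e-04 -4.590e-02]
```

```bash
python3 -m crank '[{"offset":[0.08,0,0],"dr":[0,0,0]},{"offset":[0.16,0,0],"dr":[0,0,0]},{"offset":[0.2,0,-0.005],"dr":[0,0,0]},{"offset":[0.21,0,-0.005],"dr":[0,0,0]},{"offset":[0.23,0,-0.035],"dr":[0,0,0]},{"offset":[0.25,0,-0.06],"dr":[0,0,0]},{"offset":[0.27,0,-0.085],"dr":[0,0,0]},{"offset":[0.27,0,-0.085],"dr":[0,0,0]}]'; python3 look.py 7;  python3 - <<'E'
from h import *
from station import arm
s=arm.sense()
for t in [(-16,-33,69.5)]: print(t,plan(t,36,s))
E
```

```text
time_s: 9.6
position: [553.3, -94.7, 68.9]
eef_rot: [[0.413, 0.86, 0.298], [-0.694, 0.51, -0.508], [-0.589, 0.003, 0.808]]
force: [0.5, -0.3, 0.6]
grip_width: 0.1
t 9.6 box [-30.2 -33.1  68.9] a [ 0.808  0.    -0.589] z [ 0.589 -0.004  0.808] Fbox [0.6 0.3 0.6] q [-0.8   0.76  0.54  2.25  1.45  0.58 -1.28] g 0.1
(-16, -33, 69.5) (array([0.0562, 0.0003, 0.04  ]), array([-0.0061, -0.0017, -0.0003]))
```

View pics/l7.png

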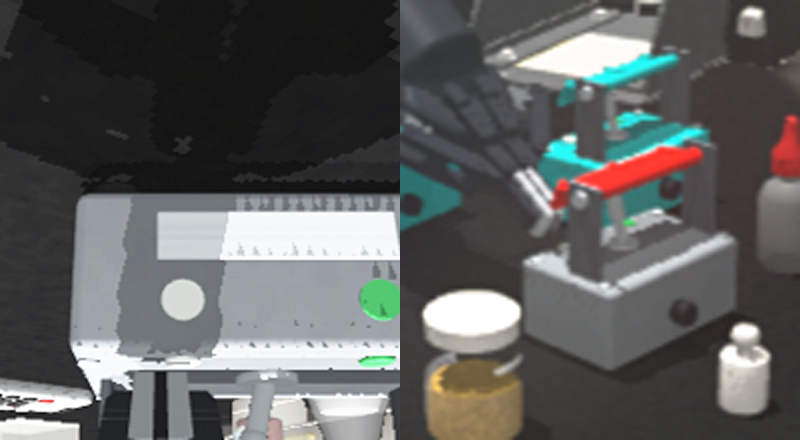

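```bash
sed -i 's/wrist=(200,60,200,220)/wrist=(180,130,200,220)/' look.py; python3 -m crank '[{"offset":[0.02,0,0.013],"dr":[0,0,0]},{"offset":[0.04,0,0.026],"dr":[0,0,0]},{"offset":[0.055,0,0.04],"dr":[0,0,0]},{"offset":[0.055,0,0.04],"dr":[0,0,0]}]'; python3 look.py 8;  python3 - <<'E'
from h import *
from station import arm
s=arm.sense()
P=np.radians(36); n=11*np.array([np.sin(P),np.cos(P)]); a=np.array([np.cos(P),-np.sin(P)])
for th in (0,.15,.3,.45,.6,.75,.9,1.05):
    ph=np.radians(210)-th; c=np.array([16,105])+35.8*np.array([np.cos(ph),np.sin(ph)])
    t=c+6*a-n
    print(th,t.round(1),plan((t[0],-33,t[1]),36,s)[0])
E
```

```text
time_s: 10.1
position: [560.6, -107.7, 70.0]
eef_rot: [[0.413, 0.861, 0.296], [-0.695, 0.508, -0.509], [-0.588, 0.004, 0.809]]
force: [0.5, 0.2, -0.4]
grip_width: -0.2
t 10.1 box [-15.3 -33.4  70. ] a [ 0.809 -0.001 -0.588] z [ 0.588 -0.006  0.809] Fbox [ 0.1  0.5 -0.4] q [-0.78  0.76  0.55  2.24  1.49  0.56 -1.29] g -0.2
0 [-16.6  74.7] [-0.017   0.0009  0.0183]
0.15 [-18.9  79.5] [-0.0407  0.001   0.031 ]
0.3 [-20.5  84.6] [-0.0621  0.0011  0.047 ]
0.45 [-21.3  89.9] [-0.081   0.0012  0.0661]
0.6 [-21.3  95.3] [-0.0967  0.0013  0.0878]
0.75 [-20.5 100.6] [-0.1091  0.0014  0.1117]
0.9 [-18.9 105.7] [-0.1177  0.0015  0.1371]
1.05 [-16.6 110.6] [-0.1225  0.0017  0.1635]
```

View pics/l8.png

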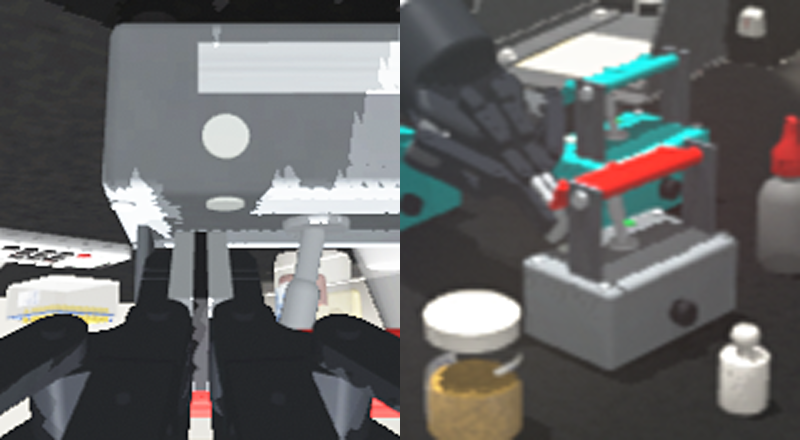

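```bash
python3 -m crank '[{"offset":[-0.005,0,0.018],"dr":[0,0,0]},{"offset":[-0.02,0,0.025],"dr":[0,0,0]},{"offset":[-0.035,0,0.033],"dr":[0,0,0]},{"offset":[-0.045,0,0.04],"dr":[0,0,0]},{"offset":[-0.055,0,0.048],"dr":[0,0,0]},{"offset":[-0.065,0,0.058],"dr":[0,0,0]},{"offset":[-0.073,0,0.067],"dr":[0,0,0]},{"offset":[-0.08,0,0.078],"dr":[0,0,0]},{"offset":[-0.085,0,0.088],"dr":[0,0,0]},{"offset":[-0.085,0,0.088],"dr":[0,0,0]}]'; python3 look.py 9
```

```text
time_s: 11.2
position: [558.8, -104.3, 94.4]
eef_rot: [[0.413, 0.861, 0.296], [-0.695, 0.508, -0.509], [-0.589, 0.005, 0.808]]
force: [-0.4, 0.6, -0.2]
grip_width: -0.1
t 11.2 box [-19.1 -33.2  94.4] a [ 0.808  0.    -0.589] z [ 0.588 -0.006  0.808] Fbox [-0.7 -0.  -0.2] q [-0.79  0.7   0.56  2.25  1.43  0.59 -1.2 ] g -0.1
```

View pics/l9.png

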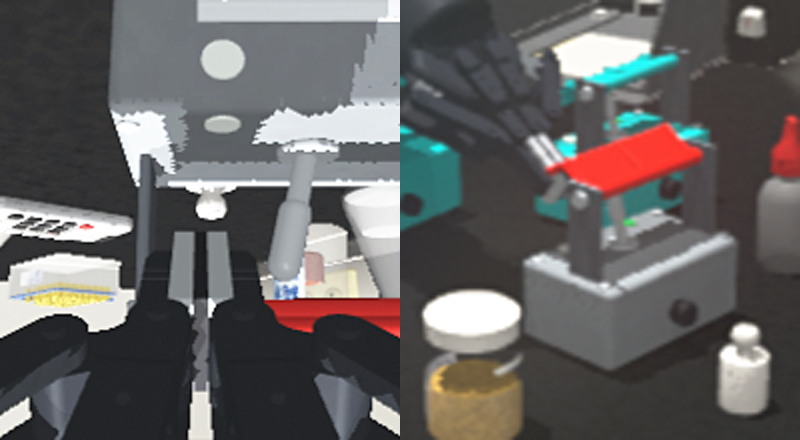

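Now the wrist and side views show the guard raised to about 0.6 rad, resting on the finger, with the toggle at (285,230) beside the tip. Next I slide in along the finger axis.

```bash
python3 -m crank '[{"offset":[0.02,0,0.005],"dr":[0,0,0]},{"offset":[0.04,0,0.005],"dr":[0,0,0]},{"offset":[0.06,0,0.005],"dr":[0,0,0]},{"offset":[0.08,0,0.005],"dr":[0,0,0]},{"offset":[0.1,0,0.005],"dr":[0,0,0]},{"offset":[0.12,0,0.005],"dr":[0,0,0]},{"offset":[0.12,0,0.005],"dr":[0,0,0]}]'; python3 look.py 10
```

```text
time_s: 12.0
position: [568.9, -122.1, 80.6]
eef_rot: [[0.413, 0.861, 0.296], [-0.696, 0.508, -0.508], [-0.588, 0.004, 0.809]]
force: [0.7, -0.2, -0.7]
grip_width: -0.1
t 12.0 box [  1.4 -33.6  80.6] a [ 0.809 -0.001 -0.588] z [ 0.588 -0.006  0.809] Fbox [ 0.6  0.5 -0.7] q [-0.76  0.74  0.57  2.23  1.5   0.55 -1.25] g -0.1
```

View pics/l10.png

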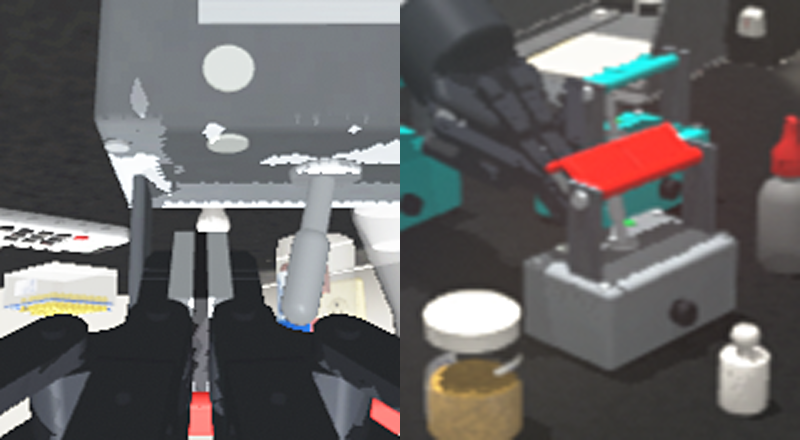

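```bash
python3 -m crank '[{"offset":[0,0.02,0],"dr":[0,0,0]},{"offset":[0,0.04,0],"dr":[0,0,0]},{"offset":[0,0.055,0],"dr":[0,0,0]},{"offset":[0,0.07,0],"dr":[0,0,0]},{"offset":[0,0.085,0],"dr":[0,0,0]},{"offset":[0,0.1,0],"dr":[0,0,0]},{"offset":[0,0.11,0],"dr":[0,0,0]},{"offset":[0,0.12,0],"dr":[0,0,0]},{"offset":[0,0.12,0],"dr":[0,0,0]}]'; python3 look.py 11
```

```text
time_s: 13.0
position: [590.0, -109.2, 80.9]
eef_rot: [[0.413, 0.861, 0.296], [-0.695, 0.509, -0.509], [-0.589, 0.005, 0.808]]
force: [-0.7, 0.4, 0.5]
grip_width: 0.1
t 13.0 box [ 1.1 -9.  80.9] a [ 0.808  0.    -0.589] z [ 0.589 -0.006  0.808] Fbox [-0.7 -0.4  0.5] q [-0.75  0.75  0.55  2.18  1.42  0.56 -1.18] g 0.1
```

View pics/l11.png

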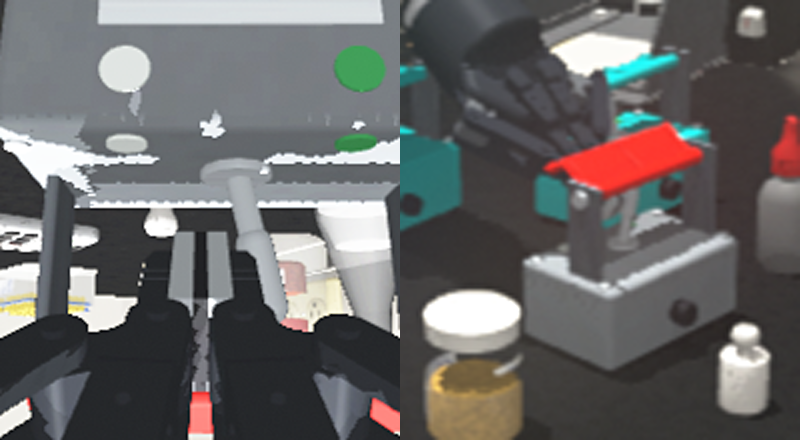

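```bash
python3 -m crank '[{"offset":[0,0.01,0],"dr":[0,0,0]},{"offset":[0,0.02,0],"dr":[0,0,0]},{"offset":[0,0.03,0],"dr":[0,0,0]},{"offset":[0,0.03,0],"dr":[0,0,0]}]'; python3 look.py 12
```

```text
time_s: 13.5
position: [593.3, -107.3, 80.5]
eef_rot: [[0.411, 0.862, 0.296], [-0.697, 0.506, -0.508], [-0.588, 0.002, 0.809]]
force: [-5.6, -1.2, 0.4]
grip_width: 0.0
t 13.5 box [ 1.2 -5.1 80.5] a [ 0.809 -0.003 -0.588] z [ 0.588 -0.005  0.809] Fbox [-1.8 -5.5  0.4] q [-0.75  0.75  0.55  2.17  1.41  0.57 -1.16] g 0.0
```

View pics/l12.png

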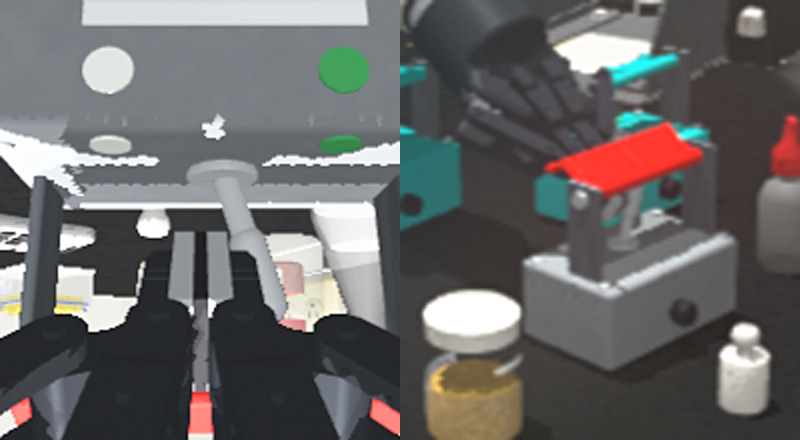

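```bash
python3 -m crank '[{"offset":[0,0.015,0],"dr":[0,0,0]},{"offset":[0,0.025,0],"dr":[0,0,0]},{"offset":[0,0.025,0],"dr":[0,0,0]}]'; python3 look.py 13; python3 - <<'E'
from h import *
d=np.load('pics/wrist13.npz'); C=cam('wrist','13',d['R'],d['p'])
for th in (-.3,0,.2,.3): print(th,[proj(C,box(X,Y,W,(0,h*np.sin(th),55+h*np.cos(th)))).round(1) for h in (10,20,38)])
E
```

```text
time_s: 13.9
position: [593.9, -107.3, 80.3]
eef_rot: [[0.405, 0.865, 0.295], [-0.701, 0.501, -0.508], [-0.587, -0.002, 0.809]]
force: [-13.1, 1.8, 6.4]
grip_width: 0.0
t 13.9 box [ 1.5 -4.6 80.3] a [ 0.809 -0.011 -0.587] z [ 0.587 -0.006  0.809] Fbox [ -8.3 -10.3   6.4] q [-0.75  0.76  0.55  2.16  1.39  0.57 -1.14] g 0.0
-0.3 [array([281.4, 233.7]), array([275.9, 251.1]), array([265.3, 284.2])]
0 [array([286.9, 234.5]), array([287. , 252.7]), array([287.2, 287.7])]
0.2 [array([290.5, 234.1]), array([294.4, 252. ]), array([301.9, 286.2])]
0.3 [array([292.3, 233.7]), array([298.1, 251.1]), array([309.1, 284.3])]
```

View pics/l13.png

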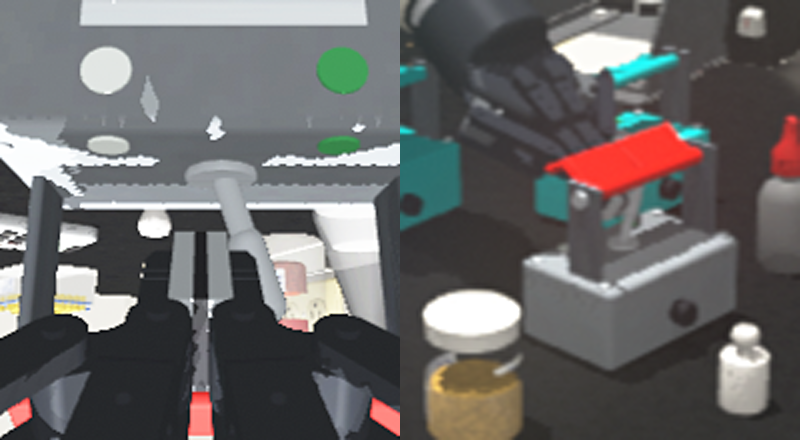

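```bash
python3 -m crank '[{"offset":[0,-0.02,0],"dr":[0,0,0]},{"offset":[0,-0.04,0],"dr":[0,0,0]},{"offset":[0,-0.04,0],"dr":[0,0,0]},{"offset":[-0.05,-0.04,0],"dr":[0,0,0]},{"offset":[-0.1,-0.04,0],"dr":[0,0,0]},{"offset":[-0.16,-0.04,0],"dr":[0,0,0]},{"offset":[-0.24,-0.04,0],"dr":[0,0,0]},{"offset":[-0.32,-0.04,0],"dr":[0,0,0]},{"offset":[-0.4,-0.04,0],"dr":[0,0,0]},{"offset":[-0.5,-0.04,0],"dr":[0,0,0]},{"offset":[-0.5,-0.04,0],"dr":[0,0,0]},{"offset":[-0.5,-0.04,0],"dr":[0,0,0]},{"offset":[-0.5,-0.04,0],"dr":[0,0,0]}]'; python3 look.py 14; python3 - <<'E'
from station import arm
import cv2
p=arm.capture('scene')['pixels']; cv2.imwrite('pics/s14.png',p[:,:,::-1])
E
```

```text
time_s: 15.3
position: [546.4, -41.7, 139.1]
eef_rot: [[0.404, 0.866, 0.295], [-0.701, 0.501, -0.508], [-0.587, -0.002, 0.809]]
force: [0.2, -0.4, 0.5]
grip_width: -0.0
t 15.3 box [-79.2 -11.9 139.1] a [ 0.809 -0.011 -0.587] z [ 0.587 -0.006  0.809] Fbox [ 0.4 -0.   0.5] q [-0.88  0.58  0.49  2.22  1.19  0.75 -0.99] g -0.0
```

View pics/l14.png

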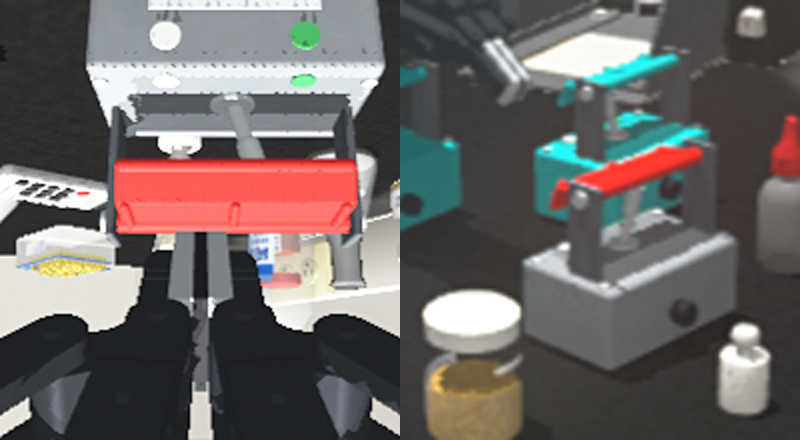

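View pics/s14.png

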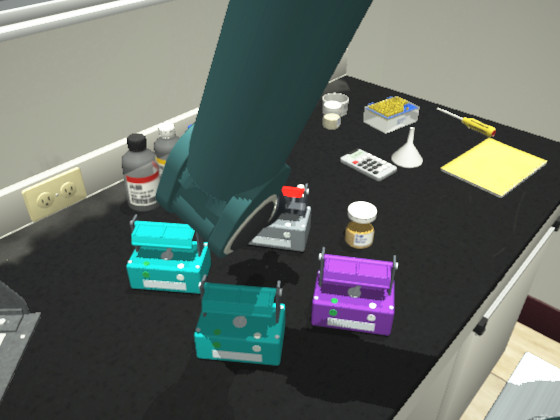

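The guard is shut again and the toggle leans to the green side. Checking its angle numerically, and that the loose things haven't moved:

```bash
python3 - <<'E'
from h import *
from station import arm
import cv2
d=np.load('pics/wrist14.npz'); C=cam('wrist','14',d['R'],d['p'])
im=cv2.resize(d['pixels'][150:240,240:380,::-1],None,fx=5,fy=5,interpolation=cv2.INTER_CUBIC)
for th,c in ((.3,(0,255,0)),(.2,(0,255,255)),(-.3,(255,0,255))):
    for h in (3,10,20,30):
        u=(proj(C,box(X,Y,W,(0,h*np.sin(th),55+h*np.cos(th))))-[240,150]+.5)*5; cv2.circle(im,tuple(int(v) for v in u),3,c,-1)
cv2.imwrite('pics/w14c.png',im)
p=arm.capture('side')
for q in ('jar','weight','dropper'): print(q,[(x['pixel'],round(x['confidence'],2)) for x in arm.search_frame(q,p)])
report(arm.sense())
E
```

```text
jar [([253.6, 281.2], 0.83)]
weight [([331.3, 284.6], 0.8)]
dropper []
t 15.65 box [-79.2 -11.9 138.9] a [ 0.809 -0.011 -0.587] z [ 0.587 -0.006  0.809] Fbox [0.8 0.8 0.1] q [-0.88  0.58  0.49  2.22  1.19  0.75 -0.99] g -0.0
```

View pics/w14c.png

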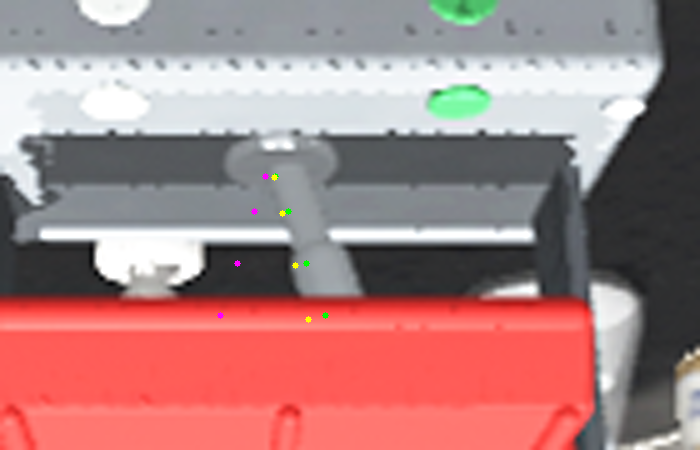

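```bash
python3 - <<'E'
from station import arm
arm.sign_off()
E
```

```text
the job is handed in; nothing more can be done
```

The mill's supply is switched on at the grey box. I raised the red guard from under its lip with the closed fingertips and, with the guard resting on them, pushed the toggle over to its end stop on the green-spot side. Then I drew the fingers out and the guard dropped shut. I handed in at about 15.7 s of the 32 s allowed.

**What went wrong on the way:** two earlier attempts at the lip failed.
- **First attempt:** the wider part of the finger behind the tip jammed against the lip at about 55 N at the wrist. Your limit is 120 N for the wrist and 40 N for the arm or gripper body. I take the contact to have been on a finger, not the body, but I did not see it directly.
- **Second attempt:** the tip missed the lip and passed in front of it. After rolling the gripper 90°, the third attempt worked.

**Last checks:**
- **Toggle:** it stopped moving at about 10 N of push. In the final wrist picture its slope matches 0.3 rad toward green. The predicted position sat about 2 mm off sideways, as in the earlier wrist views and within the calibration.
- **Guard:** it looks shut in the wrist and side pictures.
- **Contact:** the fingers were clear of the box, with no force on the tool beyond sensor noise.
- **Loose things:** the jar and weight are where they were, within about 2 pixels in the side view. The detector did not find the dropper bottle in the last picture, but the part of it visible in the side view looks unmoved, and nothing came near it.

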